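# Clamp the red granite tile in the polishing jig

## Robot

A 6-joint arm with a two-finger parallel gripper is mounted at the origin on a cart in front of the work surface, level with it; the furniture and walls round the work are solid. World frame = base frame: x ahead of the robot, y to its left, z up, the work surface at z = 0. Lengths are in m, angles in rad, forces in N, time in s.
With the tool pointing down it reaches from about 0.25 to 0.775 m from the base axis. Payload 4 kg.
Tool frame: the origin (TCP) lies between the finger pads; the fingertips stand 22 mm ahead of it and the grasp point (between the pads) lies 3 mm ahead of it; z points along the fingers, y is the line along which they close (so a half turn about z gives the same grasp; the last joint's range is limited). The gripper opens to 94 mm and grips with 3 to 60 N. Pads are 16 mm wide; open, the fingers measure 119 mm over their backs; the gripper's body (75 mm by 177 mm) begins 78 mm behind the grasp point.
Start: joints at [1.009, 0.087, 1.371, -0, 1.684, -0.103], TCP at [0.244, 0.493, 0.228] pointing down, gripper open.
Joint ranges: [-3.1, 3.1], [-0.76, 2.03], [0.27, 2.55], [-1.08, 4.22], [0.17, 2.65], [-2.57, 2.57]. Speed limits (rad/s): [2.79, 2.79, 3.14, 3.14, 3.14, 3.14].

## Interface

Orientations are given as a unit quaternion [x, y, z, w].
In Python, from cell import * gives the robot as it stands.
- The arm moves only by the tool arm_command, never from a script. Its argument "series" is a list that holds one entry, the list of rows, each a list of 7 numbers: the turn, a rotation vector about the world's x, y, z in degrees, then the shift along the world's x, y, z in m, then the opening in per cent of the stroke, from 0 (shut) to 100 (fully open). A call has 1 to 10 rows; each row shifts and turns the commanded pose from where the row before left it; what a row does not reach is not made up. A row lasts 1/10 s, in which the tool goes at most 50 mm and 8.59 degrees, less where a joint would pass 70% of its speed; a pose out of reach is approached as far as the arm can. A call is refused whole if a number of a shift passes 0.05 or a number of a turn 8.59, either way. A call with a gripper value outside its range is refused whole. The fingers move at their own pace and stop on an object; "newtons" is the grip in N (left out, the last holds). Time passes only in rows, so rows that do not move let the fingers close. It gives the time, the measured TCP pose, the force and the opening at its end, in the units of the state.
- get_state(): the state, without advancing time (a new reading comes with each control period).
- read_camera(name): name is "side" or "top"; returns the picture (384x512x3 uint8, red, green, blue); there is no depth.
- camera_model(name): a dict with "fovy" (degrees; the focal length in pixels is half the picture's height over the tangent of half this angle, whatever the lens; pixels are square), "cx", "cy" (the principal point, pixels), "xyz" and "attitude" of the camera in the world. Camera axes: x right, y down, z forward; pixel columns grow to the right and rows downward; lengths in m; the calibration is good to about 2 mm. A picture is of the moment at which its call begins. camera_model takes no time and is no camera call.
- sign_off(): hands the job in, once; it reports no verdict.
Trained networks look in the newest picture that a camera, given by its name, has taken for a name from the list of things; names that differ only in an ending like _2 or _b are one class to them, and where a whole thing is asked for, a point or a joint stands for the part that bears it (a point fixed in the world has none). Each returns a list of dicts, best first, with "conf" (0 to 1); they miss things now and then, are a little off and sometimes report something else, mostly with a low value. They report only what shows in the picture. A call takes as long as a camera call. They do not tell look-alikes from the thing itself.
- boxes_of(query, camera): "at" ([x, y, z] in m, in the coordinates of the camera as it stood for that picture, good to about 4 mm: the middle of the surface that is visible of it).
- silhouettes(query, camera): "pixels" (384x512 bool, what is visible of it).
The state is a dict: "t": time; "joint_pos": joint angles; "joint_velocities": joint speeds; "effort": joint torques, N m; "eef_pos": TCP position; "ee_rot": TCP orientation; "wrist_force": force on the tool from outside, world axes, zero at the start; "ft_torque": the same for the moment, N m; "grip_width": finger opening in m.
Only numpy, scipy, OpenCV 4.12 (cv2) and the standard library are available. Lean on these libraries where they do the work, as an engineer would, in place of code of your own. Each camera call takes 0.05 s, during which the arm holds its last target. There are 200 camera calls.

## Task

Clamp the red granite tile in the jig for polishing: with a fingertip, gently push the knob end of the lever standing in front of it all the way round to its stop, so that the cam presses the tile tight against the metal rail behind it, then take the hand away. Pick nothing up and do not touch the tiles with the hand; leave the grey tile, its lever and the other things on the bench as they are.

Things in the scene. Friction and masses are not known exactly. Their poses are not given: they have to be found in the camera images.
- jig: Fixed plywood plate, 150 (x) x 370 (y) x 12 mm, on the bench, yawed up to 17 degrees. Origin: centre of its underside; x from the levers to the rail, y left, z up. Aluminium rail 16 mm high along the far edge, its face at x = 47.5 mm. Two tile pockets side by side at y = +80 (left) and -80 mm (right), with 7 mm high cheeks and 2.5 mm play each side. A steel pin by each lever marks its stop.
- left_angle (a joint): Angle (rad) of the left cam lever about its vertical pivot. 0: open, pointing along -x of the jig (to the robot). Grows counter-clockwise seen from above; at the stop, 1.6, it is clamped and points to the right (-y of the jig). Starts at 0 to 0.25 and stays where it is left; turning it takes about 0.1 N m (1 to 2 N at the knob), near the stop up to 5 N.
- right_angle (a joint): The same for the right cam lever: same shape, sense of turning and values.
- left_pivot (a point): Point on the left lever's vertical turning axis, at the top of its hub, 46.5 mm above the bench.
- right_pivot (a point): The same for the right lever.
- left_knob (a point): Centre of the top face of the left lever's black knob, about 66 mm above the bench; moves with the lever.
- right_knob (a point): The same for the right lever's knob.
- left_seat (a point): Centre of the underside of a tile clamped squarely against the rail in the left pocket (12 mm above the bench, on the plate).
- right_seat (a point): The same for the right pocket.
- left_lever: The left lever: red bar 12 mm wide, its sides 26 to 44 mm above the bench, ending in an upright black knob, 22 mm diameter, 88 mm from the pivot, from 26 to 66 mm above the bench. Origin on the pivot axis, 14.5 mm above the bench; x points away from the knob. Under it turns a steel eccentric disc, 36 mm diameter, that moves the tile 2 to 5 mm to the rail and presses on it.
- right_lever: The same for the right lever.
- red_tile: Loose red granite tile, 56 x 56 x 10 mm, lying in the left or the right pocket, a few mm short of the rail. Origin: centre of its underside; z up. The lever that clamps it is the one whose pivot is nearest.
- grey_tile: Loose grey granite tile of the same size, in the other pocket; it stays unclamped.
- felt_wheel: Loose cream felt polishing wheel, 60 mm diameter, 25 mm high, lying left of the jig; origin: centre of its underside. A bystander.
- marker_pen: Loose black marker pen, 128 mm long (its y axis), 17 mm thick, lying right of the jig; origin: centre of its underside. A bystander.
- wood_block: Loose wooden packing block, 42 x 60 x 30 mm, lying left of the jig; origin: centre of its underside. A bystander.
Things that resemble listed ones, but are neither listed nor needed, are in the scene too. Of the things like the red_tile, leave any that is black, green or yellow; of the rest the smaller one is meant.

How it is judged:
By the outcome, as a careful person would: the job done as asked, in the order asked, and still so for the second after the job is handed in, with the robot touching nothing.
It also fails if it takes over 42 s, if anything falls off the work surface, if the arm or the gripper's body presses on something with over 40 N, if the wrist force passes 120 N, or if a joint passes its speed limit or range.

## Working session

There is one attempt and no reset: what is moved stays moved. The work goes in short steps, Python scripts to look and compute and a tool call to move; the robot and the scene stay as the last step left them, time stands still between calls to the robot, and variables do not carry over. Pictures are saved under pics/ and viewed, on a budget of 10 in all, crops included, one or two more only if the job needs it, and the job is handed in when it is done.

Besides the shell and the picture viewer there is one more tool, called after "Request:" as name(argument=value, ...), one argument or row to a line, values as JSON. arm_command: Moves the arm, as the interface text tells. Its arguments: {"type":"object","properties":{"series":{"type":"array","items":{"type":"array","items":{"type":"array","items":{"type":"number"}}}},"newtons":{"type":"number"}},"required":["series"]}

```bash
mkdir -p pics; cat > h.py <<'E'
from cell import *
import numpy as np, cv2
from scipy.spatial.transform import Rotation as R
def cam(n):
    m=camera_model(n); f=192/np.tan(np.radians(m["fovy"])/2)
    a=np.array(m["attitude"]); Rm=R.from_quat(a).as_matrix() if a.size==4 else a.reshape(3,3)
    return m,f,Rm,np.array(m["xyz"])
def w(n,p):
    m,f,Rm,t=cam(n); return Rm@np.array(p)+t
def px2w(n,u,v,z):
    m,f,Rm,t=cam(n); d=Rm@np.array([(u-m["cx"])/f,(v-m["cy"])/f,1]); return t+d*(z-t[2])/d[2]
def w2px(n,P):
    m,f,Rm,t=cam(n); c=Rm.T@(np.array(P)-t); return np.array([m["cx"]+f*c[0]/c[2],m["cy"]+f*c[1]/c[2]])
def snap(n,fn):
    im=read_camera(n); cv2.imwrite("pics/"+fn,im[:,:,::-1]); return im
E
python3 - <<'E'
from h import *
np.set_printoptions(precision=4,suppress=True)
a=snap("top","a.png");b=snap("side","b.png")
cv2.imwrite("pics/ab.png",np.vstack([a,b])[:,:,::-1][:, :])
for n in("top","side"):
    print(n,camera_model(n))
    for q in("left_knob","left_pivot","red_tile","left_lever","jig","grey_tile","left_seat"):
        try:
            for d in boxes_of(q,n): print(q,w(n,d["at"]),round(d["conf"],2))
        except Exception as e: print(q,e)
s=get_state();print(s["t"],s["eef_pos"],s["ee_rot"],s["wrist_force"],s["grip_width"])
E
```

```text
top {'fovy': 44.358086499550666, 'cx': 251.31286761947098, 'cy': 185.43413464633585, 'xyz': array([0.4343, 0.0536, 1.2794]), 'attitude': array([-0.6953,  0.7144, -0.0547,  0.056 ])}
left_knob [0.581  0.0101 0.0447] 0.86
left_pivot [ 0.6117 -0.0667  0.0132] 0.75
left_pivot [0.5824 0.0086 0.0477] 0.68
red_tile [0.6434 0.0112 0.0276] 0.95
red_tile [0.438  0.372  0.0132] 0.85
red_tile [0.4464 0.1738 0.0135] 0.84
red_tile [ 0.8061 -0.1223  0.008 ] 0.67
red_tile [0.4297 0.0265 0.0113] 0.6
left_lever [0.5796 0.0099 0.0465] 0.74
left_lever [0.6423 0.0102 0.0262] 0.32
jig [ 0.6124 -0.0697  0.0099] 0.73
grey_tile [ 0.6257 -0.1486  0.0252] 0.67
grey_tile [ 0.6074 -0.0686  0.012 ] 0.67
left_seat [ 0.606  -0.0672  0.0123] 0.66
side {'fovy': 42.32280383927608, 'cx': 246.12684159587735, 'cy': 188.0818297656128, 'xyz': array([ 0.1827, -1.1084,  0.8544]), 'attitude': array([ 0.8641, -0.1514,  0.0927, -0.4709])}
left_knob [0.5631 0.0095 0.0397] 0.62
left_pivot [ 0.6019 -0.116   0.0123] 0.67
red_tile [0.4444 0.3583 0.0151] 0.89
red_tile [ 0.8002 -0.1258  0.0094] 0.81
red_tile [0.4473 0.1623 0.0092] 0.78
red_tile [0.4319 0.0201 0.0088] 0.6
red_tile [0.6504 0.0075 0.0222] 0.56
red_tile [ 0.5416 -0.149   0.04  ] 0.34
left_lever [0.5645 0.0065 0.0382] 0.88
jig [ 0.6047 -0.1165  0.0115] 0.65
grey_tile [ 0.6269 -0.1524  0.0233] 0.69
grey_tile [ 0.6013 -0.1174  0.012 ] 0.35
left_seat [ 0.6011 -0.1204  0.0104] 0.75
0.8 [0.2436 0.4931 0.2275] [0.2274 0.9738 0.0001 0.    ] [-0.0229  0.753  -0.5971] 0.09426063296736432
```

View pics/a.png

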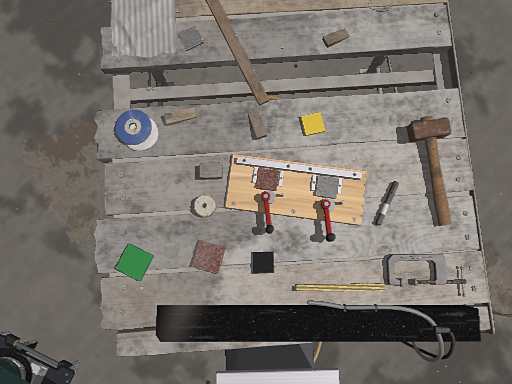

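View pics/b.png

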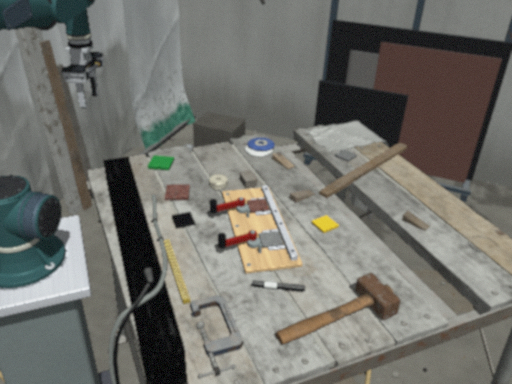

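The red tile in the jig is in the left pocket (267,178). The other red tile at (207,257) is larger, so it is the look-alike. The left lever has its hub at about (265,197) and its knob at about (269,230). The right lever and grey tile are at about (326,205). Next I'll measure from a zoomed crop.

```bash
python3 - <<'E'
from h import *
np.set_printoptions(precision=4,suppress=True)
a=cv2.imread("pics/a.png")
cv2.imwrite("pics/c.png",cv2.resize(a[145:250,220:375],None,fx=5,fy=5,interpolation=cv2.INTER_CUBIC))
for q in("left_lever","jig","left_knob"):
    for d in silhouettes(q,"top")[:3]:
        p=d["pixels"]; v,u=np.nonzero(p); r=cv2.minAreaRect(np.c_[u,v].astype(np.float32)); print(q,d["conf"],p.sum(),r, cv2.boxPoints(r).tolist())
E
```

```text
left_lever 0.81 361 ((268.5, 210.5), (43.0, 13.0), 90.0) [[262.0, 189.0], [275.0, 189.0], [275.0, 232.0], [262.0, 232.0]]
jig 0.69 7136 ((294.92462158203125, 198.59359741210938), (137.90843200683594, 76.05591583251953), 7.236921787261963) [[221.729248046875, 227.6322784423828], [231.3101806640625, 152.18223571777344], [368.1199951171875, 169.55491638183594], [358.5390625, 245.0049591064453]]
left_knob 0.58 263 ((268.0, 211.5), (41.0, 12.0), 90.0) [[262.0, 191.0], [274.0, 191.0], [274.0, 232.0], [262.0, 232.0]]
```

View pics/c.png

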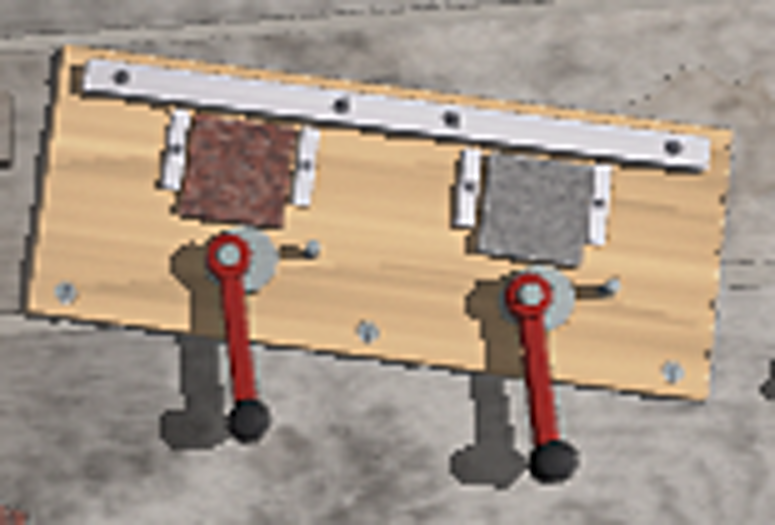

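```bash
python3 - <<'E'
from h import *
np.set_printoptions(precision=4,suppress=True)
c=lambda x,y,z:px2w("top",220+(x+.5)/5-.5,145+(y+.5)/5-.5,z)
H=c(230,255,.0465);K=c(249,420,.062);H2=c(530,294,.0465);K2=c(553,462,.062)
J=[c(*p,.012) for p in((65,47),(732,130),(706,400),(25,313))]
print("hub",H,"knob",K,np.linalg.norm((K-H)[:2]),"H2",H2,K2,np.linalg.norm((H2-H)[:2]),np.linalg.norm((K2-H2)[:2]))
print(np.array(J)); d=H-H2; yaw=np.arctan2(-d[0],d[1]); e=(J[0]-J[1]); print("yaw",yaw,np.arctan2(-e[0],e[1]))
k=K-H; print("lever angle", np.arctan2(k[1],k[0])-yaw-np.pi)
s=get_state(); print(s["eef_pos"],R.from_quat(s["ee_rot"]).as_matrix())
E
```

```text
hub [0.601  0.0162 0.0465] knob [0.5128 0.0096 0.062 ] 0.08844514732773374 H2 [ 0.576  -0.141   0.0465] [ 0.487  -0.1459  0.062 ] 0.15921197809724857 0.08907249682131352
[[ 0.7237  0.1024  0.012 ]
 [ 0.6671 -0.2615  0.012 ]
 [ 0.5201 -0.238   0.012 ]
 [ 0.577   0.1271  0.012 ]]
yaw -0.15782106044622896 -0.15418319334079497
lever angle -6.050434201670284
[0.2436 0.4931 0.2275] [[-0.8966  0.4428  0.0001]
 [ 0.4428  0.8966  0.0001]
 [-0.      0.0001 -1.    ]]
```

Request:
arm_command(
  series=[
    [[0,0,-6,0.022,-0.037,0,0],[0,0,-6,0.022,-0.037,0,0],[0,0,-6,0.022,-0.037,0,0],[0,0,-6,0.022,-0.037,0,0],[0,0,-6,0.022,-0.037,0,0],[0,0,-6,0.022,-0.037,0,0],[0,0,-6,0.022,-0.037,0,0],[0,0,-6,0.022,-0.037,0,0],[0,0,-6,0.022,-0.037,0,0],[0,0,-5.4,0.022,-0.037,0,0]],
  ],
  newtons=10,
)

```text
t: 1.95
eef_pos: [0.4642, 0.1215, 0.2278]
ee_rot: [0.682, 0.732, 0.0, 0.0]
wrist_force: [1.5, 0.6, 0.6]
grip_width: 0.0175
```

Request:
arm_command(
  series=[
    [[0,0,0,0.023,-0.037,-0.03,0],[0,0,0,0.023,-0.037,-0.03,0],[0,0,0,0,0,-0.04,0],[0,0,0,0,0,0,0],[0,0,0,0,0,0,0]],
  ],
)

```text
t: 2.45
eef_pos: [0.5066, 0.0534, 0.1308]
ee_rot: [0.68, 0.733, -0.0, -0.001]
wrist_force: [-0.1, 0.2, 0.5]
grip_width: 0.0006
```

```bash
python3 - <<'E'
from h import *
np.set_printoptions(precision=4,suppress=True)
a=snap("top","d.png");b=snap("side","e.png")
z=lambda i,y,x:cv2.resize(i[y:y+100,x:x+130],None,fx=4,fy=4,interpolation=cv2.INTER_CUBIC)
cv2.imwrite("pics/f.png",np.hstack([z(a,150,210)[:,:400],z(b,160,180)[:,:400]])[:,:,::-1])
s=get_state();print(s["t"],s["eef_pos"],R.from_quat(s["ee_rot"]).as_matrix(),s["joint_pos"],s["wrist_force"],s["grip_width"])
E
```

```text
2.55 [0.5083 0.0539 0.1335] [[-0.0765  0.9971  0.0044]
 [ 0.9971  0.0765  0.0001]
 [-0.0002  0.0044 -1.    ]] [-0.0054  0.0358  1.6127  0.0001  1.4887 -0.082 ] [ 0.1512 -1.1317 -0.1244] 0.0005076777872305998
```

View pics/f.png

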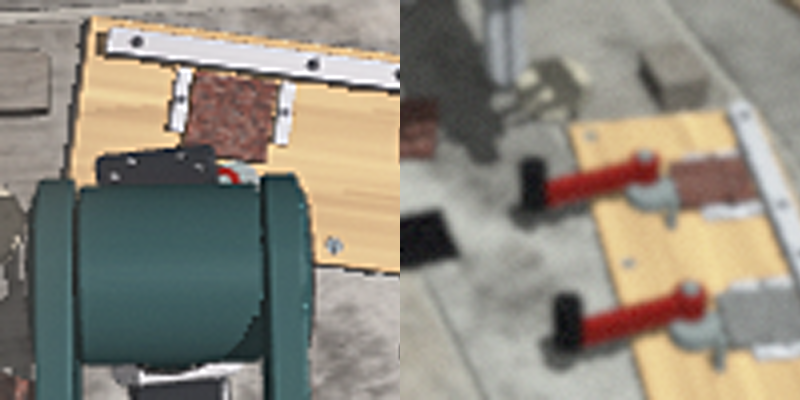

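Side view: the closed fingers are beside the knob on the +y side with clearance. I'll descend now.

Request:
arm_command(
  series=[
    [[0,0,0,0,0,-0.035,0],[0,0,0,0,0,-0.033,0],[0,0,0,0,0,0,0],[0,0,0,0,0,0,0],[0,0,0,0,0,0,0]],
  ],
)

```text
t: 3.05
eef_pos: [0.5092, 0.0536, 0.0661]
ee_rot: [0.68, 0.733, 0.002, 0.002]
wrist_force: [0.7, -0.3, -0.1]
grip_width: 0.0001
```

```bash
python3 - <<'E'
from h import *
np.set_printoptions(precision=4,suppress=True)
b=snap("side","g.png")
cv2.imwrite("pics/h.png",cv2.resize(b[160:260,190:300],None,fx=5,fy=5,interpolation=cv2.INTER_CUBIC)[:,:,::-1])
for i in range(3): s=get_state();print(s["t"],s["eef_pos"],s["wrist_force"])
# arc plan: finger centre and tool for lever angles
H=np.array([.601,.0162]); y=-.155
for o in (19,):
  for th in (.233,.4,.6,.8,1.,1.2,1.4,1.5,1.6):
    p=y+np.pi+th; print(th, H+.088*np.array([np.cos(p),np.sin(p)])-o/1e3*np.array([-np.sin(p),np.cos(p)]))
E
```

```text
3.1 [0.5091 0.0535 0.0659] [-0.3265  0.6499 -0.0588]
3.1 [0.5091 0.0535 0.0659] [-0.3265  0.6499 -0.0588]
3.1 [0.5091 0.0535 0.0659] [-0.3265  0.6499 -0.0588]
0.233 [0.5118 0.0283]
0.4 [0.511  0.0133]
0.6 [ 0.5134 -0.0045]
0.8 [ 0.5193 -0.0215]
1.0 [ 0.5284 -0.037 ]
1.2 [ 0.5404 -0.0504]
1.4 [ 0.5548 -0.0611]
1.5 [ 0.5628 -0.0653]
1.6 [ 0.5711 -0.0687]
```

View pics/h.png

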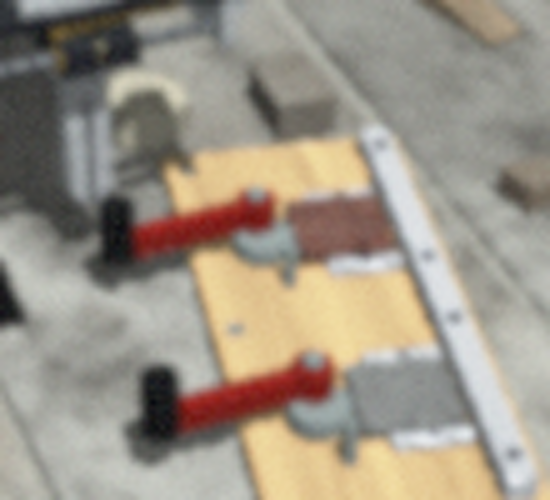

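Request:
arm_command(
  series=[
    [[0,0,0,0,-0.008,-0.004,0],[0,0,0,0,-0.007,0,0],[0,0,0,0.001,-0.005,0,0],[0,0,0,0.001,-0.004,0,0],[0,0,0,0,-0.003,0,0],[0,0,0,0,0,0,0]],
  ],
)

```text
t: 3.7
eef_pos: [0.5092, 0.0257, 0.0588]
ee_rot: [0.68, 0.733, -0.0, 0.0]
wrist_force: [-0.5, -0.1, -1.1]
grip_width: 0.0002
```

Request:
arm_command(
  series=[
    [[0,0,2,0,-0.003,0,0],[0,0,2,0,-0.003,0,0],[0,0,2,0,-0.003,0,0],[0,0,2,0,-0.003,0,0],[0,0,2,0,-0.003,0,0],[0,0,0,0,0,0,0]],
  ],
)

```text
t: 4.3
eef_pos: [0.509, 0.0111, 0.0587]
ee_rot: [0.614, 0.79, -0.0, -0.0]
wrist_force: [0.0, 0.4, 0.3]
grip_width: 0.0006
```

```bash
python3 - <<'E'
from h import *
np.set_printoptions(precision=4,suppress=True)
b=snap("side","i.png")
cv2.imwrite("pics/j.png",cv2.resize(b[160:260,190:300],None,fx=5,fy=5,interpolation=cv2.INTER_CUBIC)[:,:,::-1])
s=get_state();print(s["t"],s["eef_pos"],s["wrist_force"])
E
```

```text
4.35 [0.509  0.0111 0.0587] [ 0.2113 -0.0522 -0.4676]
```

View pics/j.png

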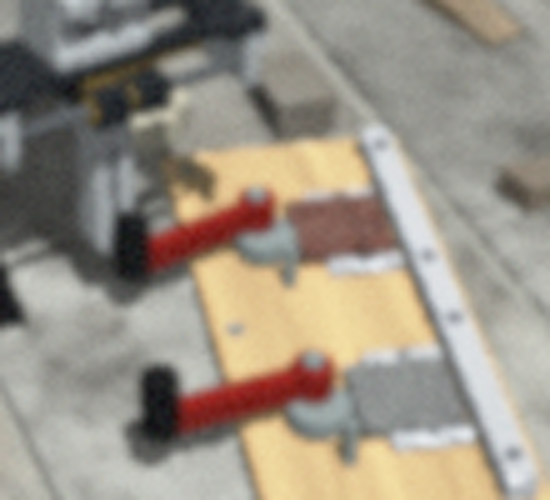

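The lever is following the finger: the knob moved from (118,230) to (133,245) in the crop. I'll continue along the arc.

Request:
arm_command(
  series=[
    [[0,0,2.6,0.001,-0.004,0,0],[0,0,2.6,0.001,-0.004,0,0],[0,0,2.6,0.0015,-0.004,0,0],[0,0,2.6,0.0015,-0.004,0,0],[0,0,2.9,0.0013,-0.0044,0,0],[0,0,2.9,0.0013,-0.0044,0,0],[0,0,2.9,0.0016,-0.0041,0,0],[0,0,2.9,0.0016,-0.0041,0,0],[0,0,0,0,0,0,0]],
  ],
)

```text
t: 5.25
eef_pos: [0.5198, -0.022, 0.0585]
ee_rot: [0.452, 0.892, -0.0, -0.0]
wrist_force: [-0.3, 0.2, -0.2]
grip_width: 0.0006
```

Request:
arm_command(
  series=[
    [[0,0,2.9,0.002,-0.004,0,0],[0,0,2.9,0.002,-0.004,0,0],[0,0,2.9,0.0025,-0.0038,0,0],[0,0,2.9,0.0025,-0.0038,0,0],[0,0,2.9,0.0028,-0.0035,0,0],[0,0,2.9,0.0028,-0.0035,0,0],[0,0,2.9,0.003,-0.0032,0,0],[0,0,2.9,0.003,-0.0032,0,0],[0,0,0,0,0,0,0],[0,0,0,0,0,0,0]],
  ],
)

```text
t: 6.25
eef_pos: [0.5406, -0.0508, 0.0588]
ee_rot: [0.264, 0.965, -0.0, 0.0]
wrist_force: [-0.4, -0.7, -0.1]
grip_width: 0.0006
```

```bash
python3 - <<'E'
from h import *
np.set_printoptions(precision=4,suppress=True)
b=snap("side","k.png")
cv2.imwrite("pics/l.png",cv2.resize(b[160:260,190:300],None,fx=5,fy=5,interpolation=cv2.INTER_CUBIC)[:,:,::-1])
s=get_state();print(s["t"],s["eef_pos"],s["wrist_force"],s["joint_pos"]);m=R.from_quat(s["ee_rot"]).as_matrix()
print(np.degrees(np.arctan2(m[1,1],m[0,1])))
E
```

```text
6.3 [ 0.5406 -0.0508  0.0589] [0.3988 0.371  0.129 ] [-0.198   0.1662  1.6257 -0.0002  1.3492 -1.2353]
59.43448297741835
```

View pics/l.png

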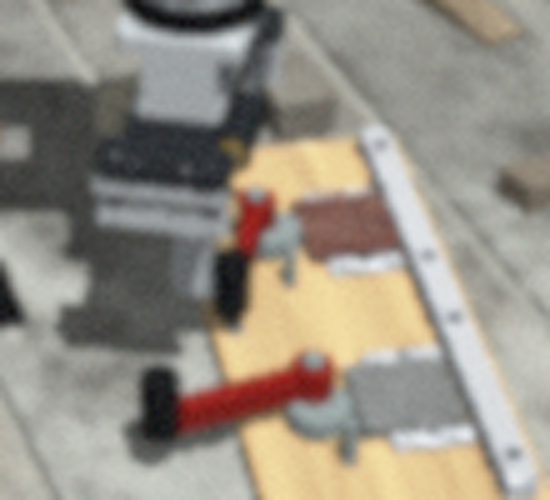

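Request:
arm_command(
  series=[
    [[0,0,2.9,0.0034,-0.0028,0,0],[0,0,2.9,0.0034,-0.0028,0,0],[0,0,2.9,0.0037,-0.0025,0,0],[0,0,2.9,0.0037,-0.0025,0,0],[0,0,2.9,0.004,-0.0021,0,0],[0,0,2.9,0.004,-0.0021,0,0],[0,0,0,0,0,0,0]],
  ],
)

```text
t: 7.0
eef_pos: [0.5626, -0.0656, 0.0588]
ee_rot: [0.115, 0.993, -0.0, -0.0]
wrist_force: [-0.4, -0.3, 0.7]
grip_width: 0.0003
```

Request:
arm_command(
  series=[
    [[0,0,2.9,0.003,-0.0012,0,0],[0,0,2.9,0.003,-0.0012,0,0],[0,0,0,0.002,-0.0006,0,0],[0,0,0,0,0,0,0],[0,0,0,0,0,0,0]],
  ],
)

```text
t: 7.5
eef_pos: [0.5702, -0.0688, 0.0588]
ee_rot: [0.064, 0.998, -0.0, -0.0]
wrist_force: [-3.0, -0.9, 1.6]
grip_width: 0.0004
```

```bash
python3 - <<'E'
from h import *
np.set_printoptions(precision=4,suppress=True)
b=snap("side","m.png"); a=snap("top","n.png")
z=lambda i,y,x:cv2.resize(i[y:y+100,x:x+100],None,fx=4,fy=4,interpolation=cv2.INTER_CUBIC)
cv2.imwrite("pics/o.png",np.hstack([z(a,150,220),z(b,160,190)])[:,:,::-1])
s=get_state();print(s["t"],s["eef_pos"],s["wrist_force"],s["joint_pos"])
E
```

```text
7.6 [ 0.5702 -0.0688  0.0587] [-3.7794 -0.9704  2.2333] [-0.2184  0.2331  1.5464 -0.0005  1.3629 -1.6612]
```

View pics/o.png

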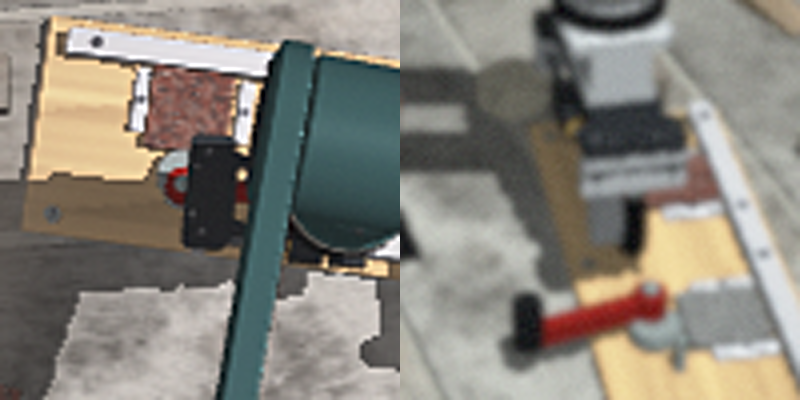

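Force is now about 4 N and the lever is nearly at its stop. I'll push gently until the force rises sharply.

Request:
arm_command(
  series=[
    [[0,0,0,0.001,-0.0002,0,0],[0,0,0,0.001,-0.0002,0,0],[0,0,0,0,0,0,0],[0,0,0,0,0,0,0]],
  ],
)

```text
t: 8.0
eef_pos: [0.5704, -0.0688, 0.0587]
ee_rot: [0.064, 0.998, 0.0, -0.003]
wrist_force: [-9.2, 0.5, 5.0]
grip_width: 0.0007
```

Request:
arm_command(
  series=[
    [[0,0,0,0.001,-0.0001,0,0],[0,0,0,0.001,-0.0001,0,0],[0,0,0,0,0,0,0],[0,0,0,0,0,0,0]],
  ],
)

```text
t: 8.4
eef_pos: [0.5705, -0.0688, 0.0587]
ee_rot: [0.064, 0.998, 0.0, -0.005]
wrist_force: [-13.7, -0.0, 8.9]
grip_width: 0.0006
```

The tip moved only 0.3 mm for 4 mm of command while the force climbed to 14 N, so the lever is hard against its stop, within 1 mm of the computed position. Now I'll back off, rise and move clear.

Request:
arm_command(
  series=[
    [[0,0,0,-0.004,0,0,0],[0,0,0,-0.008,0,0,0],[0,0,0,-0.012,0,0,0],[0,0,0,-0.012,0,0,0],[0,0,0,0,0,0.03,0],[0,0,0,0,0,0.04,0],[0,0,0,0,0,0.04,0],[0,0,0,0,0,0.04,0],[0,0,0,-0.02,0.035,0.01,0],[0,0,0,-0.02,0.035,0,0]],
  ],
)

```text
t: 9.4
eef_pos: [0.4994, 0.0008, 0.222]
ee_rot: [0.065, 0.998, 0.0, 0.003]
wrist_force: [0.3, 0.7, -0.1]
grip_width: 0.0008
```

Request:
arm_command(
  series=[
    [[0,0,0,-0.02,0.04,0,0],[0,0,0,-0.02,0.04,0,0],[0,0,0,-0.02,0.04,0,0],[0,0,0,-0.02,0.04,0,0],[0,0,0,-0.02,0.04,0,0],[0,0,0,-0.02,0.04,0,0],[0,0,0,-0.02,0.04,0,0],[0,0,0,-0.02,0.04,0,0],[0,0,0,0,0,0,0],[0,0,0,0,0,0,0]],
  ],
)

```text
t: 10.4
eef_pos: [0.3379, 0.321, 0.2186]
ee_rot: [0.062, 0.998, -0.0, 0.0]
wrist_force: [-0.3, 0.2, -0.1]
grip_width: 0.0004
```

```bash
python3 - <<'E'
from h import *
np.set_printoptions(precision=4,suppress=True)
a=snap("top","p.png")
cv2.imwrite("pics/q.png",cv2.resize(a[145:250,220:375],None,fx=5,fy=5,interpolation=cv2.INTER_CUBIC)[:,:,::-1])
s=get_state();print(s["t"],s["eef_pos"],s["wrist_force"])
E
```

```text
10.45 [0.3385 0.3202 0.2187] [0.9965 0.3738 0.6572]
```

View pics/q.png

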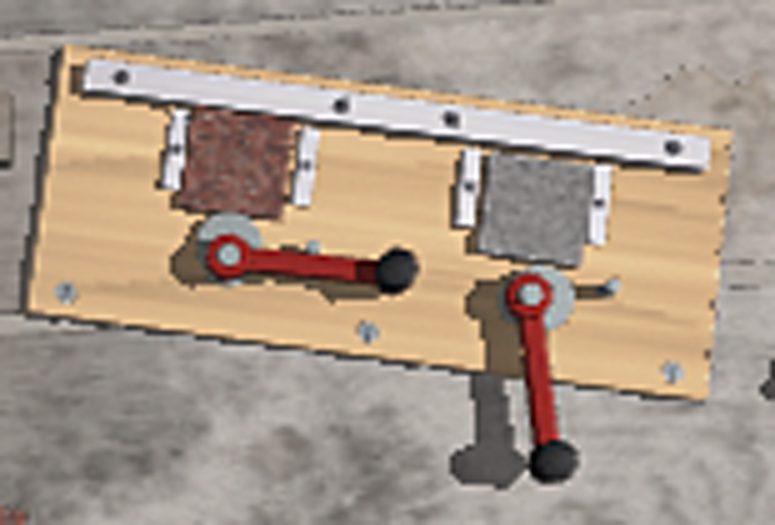

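```bash
python3 -c "
from cell import *
print(sign_off())"
```

```text
the job is handed in; nothing more can be done
None
```

The red tile is clamped. I turned the left lever round to its stop with the closed fingertips on its knob, then took the hand away and handed the job in at about 10.5 s of robot time.

- **Which tile:** the red tile in the jig was in the left pocket. The larger red tile lying loose on the bench was the look-alike, so I left it.
- **Lever at its stop:** the last 4 mm of commanded push moved the tip only 0.3 mm. The force rose to about 14 N along the push (16 N in total). The tip ended within about 1 mm of where I had worked out the stop to be.
- **Final picture:** the left lever lies against its pin, and the red tile sits square against the rail. The grey tile and the right lever have not moved. The hand is clear, with the wrist force reading within about 1 N, the same as when nothing touches it.
- **Less certain:** the lever's final slope, read by eye from the top picture, is within about 1° of what the stop angle predicts. I did not measure the felt wheel, marker pen and wood block again afterwards, but the hand never went near them.

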